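# Dump the rinsed cutting ring from its tipping bucket

### The job

Two identical rinsing tippers stand on the bench, each with a small tipping bucket over its own tray. Find the one whose bucket holds the plain open cutting ring, push its hand lever past the catch and well over towards the robot so that the ring is dumped into the tray below, then let the bucket swing back fully home. Do not touch the ring, and do not tip the other bucket, which holds a loading cap.

Things in the scene. Friction and masses are not known exactly. Their poses are not given: they have to be found in the camera images.
- ring_tipper: Fixed tipper whose bucket holds the cutting ring. Origin on the bench below the axle's middle, z up, axle along y at z = 130 mm; dumps to -x (towards the robot, yaw within 0.3). Steel tray below, inner x -173 to 48, y -48 to 48 mm, rim z 45; grey cheeks at y = -59 to -52 and 52 to 59 mm, z to 147; open aluminium scoop bucket 88 x 83 x 50 mm between them.
- ring_knob (a point): Centre of the 20 mm black ball knob on the ring tipper's hand lever, an 8 mm steel rod turning with the bucket at y = 85 mm in the tipper's frame, 80 mm from the axle. Home: leaning back, x = 48, z = 194 mm; dumped: x = -48, z = 194 mm. Push it to -x from its +x side. The bucket's side is 43 mm from the lever's plane; its back rises to z = 190 mm.
- ring_bucket (a joint): Turn of that bucket and lever, rad: 0 home (floor level), growing as the lever goes to -x, 1.3 full stop (dumped). Knob at x = 80 sin(0.65 - q), z = 130 + 80 cos(0.65 - q) mm in the tipper's frame. A roller catch is pushed over in the first 0.4 rad; beyond it a spring still pulls home, back over the catch when let go. 5 to 15 N at the knob.
- cutter_ring: Plain steel cutting ring, an open ring 62 mm across, 20 mm high, 0.14 kg; origin at the centre of its underside. It lies flat on the bucket's floor, 136 mm above the bench, and slides out by itself once the bucket is well over. (A brass ring loose on the bench is not meant.)
- cap_bucket (a joint): The same turn for the bucket of the other, identical tipper, which holds an aluminium loading cap (49 mm disc with a narrower neck, 24 mm high); to be left at 0.
Mind the look-alikes: they are no part of the job. What is shaped like the cutter_ring but red is not meant.

How it is judged:
On the way:
1. the bucket with the ring has been pushed past its catch and well over (more than 0.9 rad) (value of joint ring_bucket above 0.9 rad).
At the end, for the whole second after the job is handed in: The ring is in its own tipper's tray, lying or on edge (its origin within the tray's walls and less than 70 mm above the bench), its bucket has swung back home (within 0.08 rad), and the other bucket is home (within 0.08 rad) (value of joint each of ring_bucket, cap_bucket below 0.08 rad and x of cutter_ring in the frame of ring_tipper between -0.175 and 0.05 m and y of cutter_ring in the frame of ring_tipper between -0.05 and 0.05 m and height (world z) of cutter_ring below 0.07 m); the robot touches nothing.
It fails at once if the other bucket is tipped (more than 0.15 rad) (value of joint cap_bucket above 0.15 rad).
It fails at once if the fingers touch the ring with more than 1 N (contact force between the fingers and cutter_ring above 1 N).
It also fails if it takes over 32 s, if anything falls off the work surface, if the arm or the gripper's body presses on something with over 40 N, if the wrist force passes 120 N, or if a joint passes its speed limit or range.

### The arm

A 6-joint arm with a two-finger parallel gripper is mounted at the origin on a cart in front of the work surface, level with it; the furniture and walls round the work are solid. World frame = base frame: x ahead of the robot, y to its left, z up, the work surface at z = 0. Lengths are in m, angles in rad, forces in N, time in s.
With the tool pointing down it reaches from about 0.35 to 0.975 m from the base axis. Payload 7.1 kg.
Tool frame: the origin (TCP) lies midway between the tips of the shut fingers; the grasp point (between the pads) lies r.grasp_offset behind it (r.grasp_offset is the distance from the TCP to the grasp point, in m); z points along the fingers, y is the line along which they close (so a half turn about z gives the same grasp; the last joint's range is limited). The gripper opens to 88 mm and grips with 3 to 60 N. Pads are 20 mm wide; open, the fingers measure 115 mm over their backs; the gripper's body (75 mm by 178 mm) begins 61 mm behind the grasp point.
Start: joints at [1.221, 0.423, 1.63, -0, 1.089, -0.019], TCP at [0.203, 0.591, 0.2] pointing down, gripper open.
Joint ranges: [-3, 3], [-0.9, 2.11], [0.09, 2.58], [-1.31, 4.45], [0.11, 2.69], [-2.54, 2.54]. Speed limits (rad/s): [2.39, 2.39, 3.01, 3.14, 3.14, 3.14].

### API

Orientations are given as a rotation vector (axis times angle).
In Python, from bench import r, capture, camera_model, ticket, find_in, regions_of, mark_of gives the robot as it stands. The module is installed in compiled form; this text tells all that it offers.
- The arm moves only by the tool play_rows, never from a script. Its argument "steps" is a list of rows, each an object of numbers: "hand": the finger opening in mm, from 0 to 87.8; "tx", "ty", "tz": the shift along the tool's x, y, z in mm; "twist": the turn about the tool's z in degrees. A call has exactly 5 rows; each row is the pose to reach, as a shift and turn from the pose commanded when the call began, along the tool's axes at that moment; what a row does not reach only later rows make up. A row lasts 1/10 s, in which the tool goes at most 50 mm and 8.59 degrees, less where a joint would pass 70% of its speed; a pose out of reach is approached as far as the arm can. A call with a gripper value outside its range is refused whole. The fingers move at their own pace and stop on an object; "squeeze" is the grip in N (left out, the last holds). Time passes only in rows, so rows that repeat a pose let the fingers close, or fill a call up. It gives the time, the measured TCP pose, the force, the opening and the grip force at its end, in the units of the state.
- r.state(): the state, without advancing time (a new reading comes with each control period).
- capture(name): name is "side" or "top"; returns (picture, depth): 480x640x3 uint8, blue, green, red; 480x640 float32, m along the optical axis (not along the pixel's ray), 0 where there is no reading.
- camera_model(name): a dict with "fx", "fy", "cx", "cy" (pixels), "k1" (the pictures are not rectified: a ray, as slopes to the right and down, at radius r is drawn at 1 + k1 r^2 times it, then the intrinsics apply), "origin" and "attitude" of the camera in the world. Camera axes: x right, y down, z forward; pixel columns grow to the right and rows downward; lengths in m; the calibration is good to about 2 mm. A picture is of the moment at which its call begins. camera_model takes no time and is no camera call.
- ticket.hand_in(): hands the job in; it is judged then, once.
Trained networks look in the newest picture that a camera, given by its name, has taken for a name from the list of things; names that differ only in an ending like _2 or _b are one class to them, and where a whole thing is asked for, a point or a joint stands for the part that bears it (a point fixed in the world has none). Each returns a list of dicts, best first, with "confidence" (0 to 1); they miss things now and then, are a little off and sometimes report something else, mostly with a low value. They report only what shows in the picture. A call takes as long as a camera call. They do not tell look-alikes from the thing itself.
- find_in(name, camera): "bbox" ([left, top, right, bottom] as shares, 0 to 1, of the picture: columns of its width, rows of its height, round what is visible of it).
- regions_of(name, camera): "pixels" (480x640 bool, what is visible of it) and "bbox" ([left, top, right, bottom] as shares, 0 to 1, of the picture: columns of its width, rows of its height, round what is visible of it).
- mark_of(name, camera): "centre" ([column, row] as shares, 0 to 1, of the picture: columns of its width, rows of its height: a listed point, or the origin of a listed thing).
The state is a dict: "time": time; "q": joint angles; "joint_velocities": joint speeds; "joint_torque": joint torques, N m; "tcp_pos": TCP position; "eef_rot": TCP orientation; "force": force on the tool from outside, world axes, zero at the start; "wrist_torque": the same for the moment, N m; "opening": finger opening in m; "gripper_force": force on a finger pad.
Only numpy, scipy, OpenCV 4.12 (cv2) and the standard library are available. Lean on these libraries where they do the work, as an engineer would, in place of code of your own. Each camera call takes 0.05 s, during which the arm holds its last target. There are 200 camera calls.

## Working session

There is one attempt and no reset: what is moved stays moved. The work goes in short steps, Python scripts to look and compute and a tool call to move; the robot and the scene stay as the last step left them, time stands still between calls to the robot, and variables do not carry over. Pictures are saved under pics/ and viewed, at most 10 in all, crops included, and the job is handed in when it is done.

Besides the shell and the picture viewer there is one more tool, called after "Call:" as name(argument=value, ...), one argument or row to a line, values as JSON. play_rows: Moves the arm, as the interface text tells. Its arguments: {"type":"object","properties":{"steps":{"type":"array"},"squeeze":{"type":"number"}},"required":["steps"]}

```bash
mkdir -p pics
python3 - <<'E'
from bench import *
import cv2,numpy as np
for c in("side","top"):
    p,d=capture(c); cv2.imwrite(f"pics/{c}.png",p); np.save(f"{c}_d.npy",d)
    m=camera_model(c); print(c,m)
    for n in("ring_tipper","ring_knob","cutter_ring"):
        print(n,[(np.round(np.array(x["centre"])*[640,480]).tolist(),round(x["confidence"],2)) for x in mark_of(n,c)])
s=r.state();print(s["time"],s["tcp_pos"],s["eef_rot"],r.grasp_offset)
E
```

```text
side {'fx': 465.7458114952476, 'fy': 465.7458114952476, 'cx': 310.4366148834709, 'cy': 238.73037672315925, 'k1': -0.11769844666261138, 'origin': array([ 0.46503277, -0.76628299,  0.59686143]), 'attitude': array([-2.14178269,  0.07678264, -0.01369214])}
ring_tipper [([326.0, 355.0], 0.6)]
ring_knob [([354.0, 234.0], 0.85)]
cutter_ring [([249.0, 418.0], 0.85), ([348.0, 297.0], 0.75), ([300.0, 300.0], 0.7), ([323.0, 299.0], 0.64)]
top {'fx': 461.10882714157736, 'fy': 461.10882714157736, 'cx': 321.0590888495643, 'cy': 243.3417103613127, 'k1': 0.02116986703592326, 'origin': array([ 0.42240239, -0.03580064,  0.98531275]), 'attitude': array([-2.1659098 ,  2.19893508, -0.11566926])}
ring_tipper [([392.0, 245.0], 0.95)]
ring_knob [([366.0, 198.0], 0.88)]
cutter_ring [([452.0, 301.0], 0.73), ([327.0, 211.0], 0.72), ([411.0, 236.0], 0.61), ([326.0, 264.0], 0.59)]
0.4 [0.20296122 0.5910182  0.20025238] [-5.17244134e-01 -3.09870317e+00  4.16127219e-04] 0.0187
```

View pics/top.png

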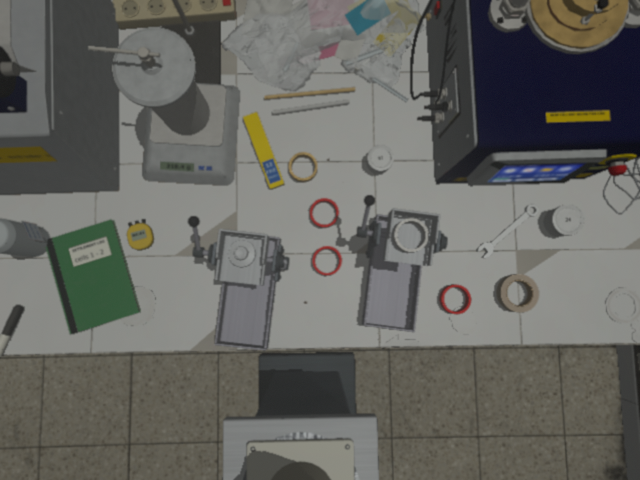

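View pics/side.png

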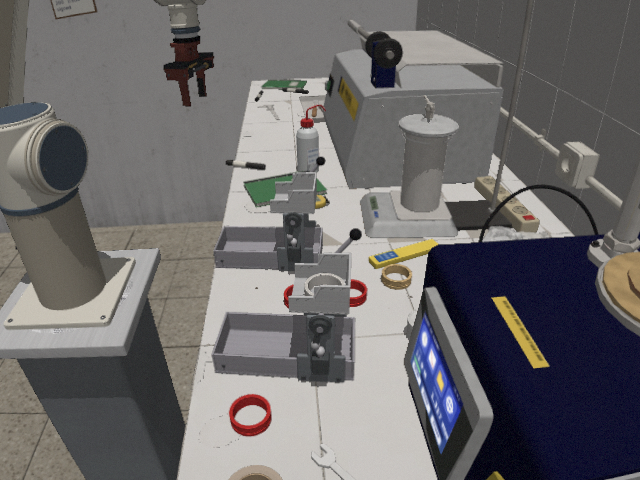

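The top view shows the steel ring in the right-hand tipper, at about (410,235), with its knob at (369,200). The cap is in the left-hand tipper, at (241,254), with its knob at (193,221). The red rings are decoys.

```bash
cat > h.py <<'E'
import numpy as np,cv2
from bench import camera_model
from scipy.spatial.transform import Rotation as R
def world(c,u,v,z=None,depth=None):
    m=camera_model(c); K=np.array([[m["fx"],0,m["cx"]],[0,m["fy"],m["cy"]],[0,0,1]])
    s=cv2.undistortPoints(np.array([[[u,v]]],float),K,np.array([m["k1"],0,0,0]))[0,0]
    d=R.from_rotvec(m["attitude"]).apply([s[0],s[1],1]); o=m["origin"]
    return o+d*(depth if depth else (z-o[2])/d[2])
E
python3 - <<'E'
from h import *
from bench import r
p=cv2.imread("pics/top.png"); D=np.load("top_d.npy")
for nm,(a,b) in {"ring":(369,200),"cap":(193,221)}.items():
    w=p[b-10:b+11,a-10:a+11].max(2)<45
    d=D[b-10:b+11,a-10:a+11]; w&=(d>.7)&(d<.83)
    v,u=np.nonzero(w); u=u.mean()+a-10; v=v.mean()+b-10
    print(nm,u,v,w.sum(),np.median(d[w]),world("top",u,v,z=.194))
# tray rim corners front, far edge
for uv in [(360,326),(415,331),(425,265),(370,258)]: print(uv,world("top",*uv,z=.045))
for uv in [(388,209),(439,213)]: print("bucket back",world("top",*uv,z=.19))
print(world("top",411,236,z=.15))
# tall things in the region: max height map
for x0 in np.arange(.2,1.0,.1):
    pass
ys,xs=np.mgrid[0:480:6,0:640:6]
P=np.array([world("top",u,v,depth=D[v,u]) for v,u in zip(ys.ravel(),xs.ravel()) if D[v,u]>0])
for x in np.arange(.2,.9,.1):
    print(round(x,1),[(round(y,1),round(P[k][:,2].max(),2)) for y in np.arange(-.4,.7,.1) if (k:=(abs(P[:,0]-x-.05)<.05)&(abs(P[:,1]-y-.05)<.05)).any()])
print(R.from_rotvec(r.state()["eef_rot"]).as_matrix())
E
```

```text
ring 366.0 202.0 1 0.79588336 [ 0.56510453 -0.12797652  0.194     ]
cap nan nan 0 nan [nan nan nan]
(360, 326) [ 0.33909693 -0.12694568  0.045     ]
(415, 331) [ 0.32737708 -0.23765843  0.045     ]
(425, 265) [ 0.46001681 -0.2628115   0.045     ]
(370, 258) [ 0.47599048 -0.15067991  0.045     ]
bucket back [ 0.55293298 -0.16660615  0.19      ]
bucket back [ 0.54462793 -0.25556512  0.19      ]
[ 0.50910488 -0.21379407  0.15      ]<stdin>:7: RuntimeWarning: Mean of empty slice.
  ret = ret.dtype.type(ret / rcount)
  return _methods._mean(a, axis=axis, dtype=dtype,
  ret = ret.dtype.type(ret / rcount)
Traceback (most recent call last):
  File "h.py", line 5, in world
    m=camera_model(c); K=np.array([[m["fx"],0,m["cx"]],[0,m["fy"],m["cy"]],[0,0,1]])
ValueError: time passes only in moves, steps and waits
```

```bash
cat > h.py <<'E'
import numpy as np,cv2,functools
import bench
from scipy.spatial.transform import Rotation as R
cm=functools.cache(bench.camera_model)
def world(c,u,v,z=None,depth=None):
    m=cm(c); K=np.array([[m["fx"],0,m["cx"]],[0,m["fy"],m["cy"]],[0,0,1]])
    s=cv2.undistortPoints(np.array([[[u,v]]],float),K,np.array([m["k1"],0,0,0]))[0,0]
    d=R.from_rotvec(m["attitude"]).apply([s[0],s[1],1]); o=m["origin"]
    return o+d*(depth if depth else (z-o[2])/d[2])
E
python3 - <<'E'
from h import *
p=cv2.imread("pics/top.png"); D=np.load("top_d.npy")
cv2.imwrite("pics/crop.png",cv2.resize(p[190:340,325:465],None,fx=4,fy=4,interpolation=cv2.INTER_CUBIC))
ys,xs=np.mgrid[0:480:6,0:640:6]
P=np.array([world("top",u,v,depth=D[v,u]) for v,u in zip(ys.ravel(),xs.ravel()) if D[v,u]>0])
for x in np.arange(.2,.9,.1):
    print(round(x,1),[(round(y,1),round(P[k][:,2].max(),2)) for y in np.arange(-.4,.7,.1) if (k:=(abs(P[:,0]-x-.05)<.05)&(abs(P[:,1]-y-.05)<.05)).any()])
print(R.from_rotvec(bench.r.state()["eef_rot"]).as_matrix().round(3))
E
```

```text
0.2 [(np.float64(-0.4), np.float64(0.0)), (np.float64(-0.3), np.float64(0.0)), (np.float64(-0.2), np.float64(-0.0)), (np.float64(-0.1), np.float64(-0.0)), (np.float64(-0.0), np.float64(0.05)), (np.float64(0.1), np.float64(0.04)), (np.float64(0.2), np.float64(0.0)), (np.float64(0.3), np.float64(0.0)), (np.float64(0.4), np.float64(-0.0)), (np.float64(0.5), np.float64(0.0)), (np.float64(0.6), np.float64(0.01))]
0.3 [(np.float64(-0.4), np.float64(0.02)), (np.float64(-0.3), np.float64(0.05)), (np.float64(-0.2), np.float64(0.05)), (np.float64(-0.1), np.float64(0.0)), (np.float64(-0.0), np.float64(0.04)), (np.float64(0.1), np.float64(0.05)), (np.float64(0.2), np.float64(0.0)), (np.float64(0.3), np.float64(0.02)), (np.float64(0.4), np.float64(0.02)), (np.float64(0.5), np.float64(0.02)), (np.float64(0.6), np.float64(0.02))]
0.4 [(np.float64(-0.4), np.float64(0.02)), (np.float64(-0.3), np.float64(0.17)), (np.float64(-0.2), np.float64(0.15)), (np.float64(-0.1), np.float64(0.02)), (np.float64(-0.0), np.float64(0.19)), (np.float64(0.1), np.float64(0.18)), (np.float64(0.2), np.float64(0.0)), (np.f
[... 1026 characters left out ...]
-0.3), np.float64(0.28)), (np.float64(-0.2), np.float64(0.3)), (np.float64(-0.1), np.float64(0.01)), (np.float64(-0.0), np.float64(0.02)), (np.float64(0.1), np.float64(0.26)), (np.float64(0.2), np.float64(0.3)), (np.float64(0.3), np.float64(0.38)), (np.float64(0.4), np.float64(0.35))]
0.8 [(np.float64(-0.4), np.float64(0.33)), (np.float64(-0.3), np.float64(0.31)), (np.float64(-0.2), np.float64(0.3)), (np.float64(-0.1), np.float64(0.05)), (np.float64(-0.0), np.float64(0.05)), (np.float64(0.1), np.float64(0.26)), (np.float64(0.2), np.float64(0.26)), (np.float64(0.3), np.float64(0.35)), (np.float64(0.4), np.float64(0.35))]
[[-0.946  0.325 -0.   ]
 [ 0.325  0.946 -0.   ]
 [-0.    -0.    -1.   ]]
```

View pics/crop.png

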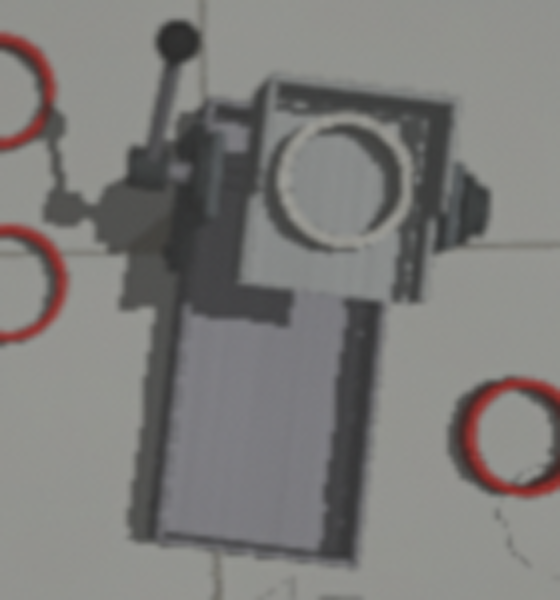

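Run:
```python
from h import *
D=np.load("top_d.npy")
k=world("top",369.25,200.5,z=.194); k2=world("top",369,200,depth=D[200,369]); print("knob",k,k2)
pts={n:world("top",*uv,z=z) for n,uv,z in [("fl",(363.75,325.75),.045),("fr",(414.5,331.75),.045),("rl",(377,214.2),.045),("bl",(392.5,208.75),.19),("br",(439.25,214.25),.19)]}
for n,p in pts.items(): print(n,p.round(4))
def yx(a,b): d=a-b; return np.arctan2(d[1],d[0])
print("yaw",yx(pts["rl"],pts["fl"]),yx(pts["fl"],pts["fr"])-np.pi/2,yx(pts["bl"],pts["br"])-np.pi/2)
for uv in [(435,180),(470,182),(435,100)]: print("dev",world("top",*uv,z=.28))
```

```text
knob [ 0.56766884 -0.13370164  0.194     ] [ 0.56729582 -0.13244792  0.20081897]
fl [ 0.3395 -0.1345  0.045 ]
fr [ 0.3259 -0.2366  0.045 ]
rl [ 0.5662 -0.1674  0.045 ]
bl [ 0.5533 -0.1745  0.19  ]
br [ 0.5424 -0.2559  0.19  ]
yaw -0.14409772669048024 -0.13213458900160413 -0.13243324059918993
dev [ 0.58280335 -0.22642272  0.28      ]
dev [ 0.57887112 -0.28088946  0.28      ]
dev [ 0.71121025 -0.23103357  0.28      ]
```

Call:
play_rows(
  squeeze=40,
  steps=[
    {"hand": 0, "tx": 0, "ty": 0, "tz": -45, "twist": 0},
    {"hand": 0, "tx": 0, "ty": 0, "tz": -90, "twist": 0},
    {"hand": 0, "tx": -30, "ty": -27, "tz": -130, "twist": 0},
    {"hand": 0, "tx": -65, "ty": -58, "tz": -140, "twist": 0},
    {"hand": 0, "tx": -100, "ty": -90, "tz": -140, "twist": 0},
  ],
)

```text
time: 0.9
tcp_pos: [0.2688, 0.4746, 0.3432]
eef_rot: [0.514, 3.097, 0.008]
force: [1.7, 0.5, 0.7]
opening: 0.0513
gripper_force: 0.0
```

Call:
play_rows(
  steps=[
    {"hand": 0, "tx": -35, "ty": -31, "tz": 0, "twist": 0},
    {"hand": 0, "tx": -70, "ty": -62, "tz": 0, "twist": 0},
    {"hand": 0, "tx": -105, "ty": -94, "tz": 0, "twist": 0},
    {"hand": 0, "tx": -140, "ty": -125, "tz": 0, "twist": 0},
    {"hand": 0, "tx": -175, "ty": -157, "tz": 0, "twist": 0},
  ],
)

```text
time: 1.4
tcp_pos: [0.3829, 0.2674, 0.3407]
eef_rot: [0.517, 3.098, 0.001]
force: [0.6, 0.0, -0.7]
opening: 0.0114
gripper_force: 0.0
```

Call:
play_rows(
  steps=[
    {"hand": 0, "tx": -35, "ty": -31, "tz": 0, "twist": 0},
    {"hand": 0, "tx": -70, "ty": -62, "tz": 0, "twist": 0},
    {"hand": 0, "tx": -105, "ty": -94, "tz": 0, "twist": 0},
    {"hand": 0, "tx": -140, "ty": -125, "tz": 0, "twist": 0},
    {"hand": 0, "tx": -175, "ty": -157, "tz": 0, "twist": 0},
  ],
)

```text
time: 1.9
tcp_pos: [0.4975, 0.0618, 0.3407]
eef_rot: [0.517, 3.098, 0.0]
force: [1.1, 0.3, 1.2]
opening: 0.0007
gripper_force: 0.0
```

Call:
play_rows(
  steps=[
    {"hand": 0, "tx": -35, "ty": -31, "tz": 0, "twist": 0},
    {"hand": 0, "tx": -70, "ty": -62, "tz": 0, "twist": 0},
    {"hand": 0, "tx": -105, "ty": -94, "tz": 0, "twist": 0},
    {"hand": 0, "tx": -140, "ty": -125, "tz": 0, "twist": 0},
    {"hand": 0, "tx": -173, "ty": -154, "tz": 0, "twist": 0},
  ],
)

```text
time: 2.4
tcp_pos: [0.6112, -0.1402, 0.3404]
eef_rot: [0.518, 3.098, 0.0]
force: [1.3, 0.9, 0.3]
opening: 0.0004
gripper_force: 0.0
```

Call:
play_rows(
  steps=[
    {"hand": 0, "tx": 0, "ty": 0, "tz": 0, "twist": 8},
    {"hand": 0, "tx": 0, "ty": 0, "tz": 0, "twist": 16},
    {"hand": 0, "tx": 0, "ty": 0, "tz": 0, "twist": 24},
    {"hand": 0, "tx": 0, "ty": 0, "tz": 0, "twist": 32},
    {"hand": 0, "tx": 0, "ty": 0, "tz": 0, "twist": 40},
  ],
)

```text
time: 2.9
tcp_pos: [0.6104, -0.1382, 0.3402]
eef_rot: [-1.554, -2.73, 0.0]
force: [0.8, 0.7, -0.2]
opening: 0.0007
gripper_force: 0.0
```

Call:
play_rows(
  steps=[
    {"hand": 0, "tx": 0, "ty": 0, "tz": 0, "twist": 8},
    {"hand": 0, "tx": 0, "ty": 0, "tz": 0, "twist": 16},
    {"hand": 0, "tx": 0, "ty": 0, "tz": 0, "twist": 24},
    {"hand": 0, "tx": 0, "ty": 0, "tz": 0, "twist": 32},
    {"hand": 0, "tx": 0, "ty": 0, "tz": 0, "twist": 39},
  ],
)

```text
time: 3.4
tcp_pos: [0.6104, -0.1381, 0.3403]
eef_rot: [-2.376, -2.055, 0.0]
force: [0.5, 0.3, -0.2]
opening: 0.0005
gripper_force: 0.0
```

Call:
play_rows(
  steps=[
    {"hand": 0, "tx": 0, "ty": 0, "tz": 35, "twist": 0},
    {"hand": 0, "tx": 0, "ty": 0, "tz": 70, "twist": 0},
    {"hand": 0, "tx": 0, "ty": 0, "tz": 105, "twist": 0},
    {"hand": 0, "tx": 0, "ty": 0, "tz": 135, "twist": 0},
    {"hand": 0, "tx": 0, "ty": 0, "tz": 153, "twist": 0},
  ],
)

```text
time: 3.9
tcp_pos: [0.6091, -0.1378, 0.1847]
eef_rot: [-2.368, -2.06, 0.003]
force: [-0.5, -0.7, 0.0]
opening: 0.0002
gripper_force: 0.0
```

Run:
```python
from h import *
a,_=bench.capture("top");b,_=bench.capture("side")
z=lambda p,y,x:cv2.resize(p[y:y+150,x:x+130],None,fx=3,fy=3)
cv2.imwrite("pics/near.png",np.hstack([z(a,150,310),z(b,180,270)]))
```

```text
(no output)
```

View pics/near.png

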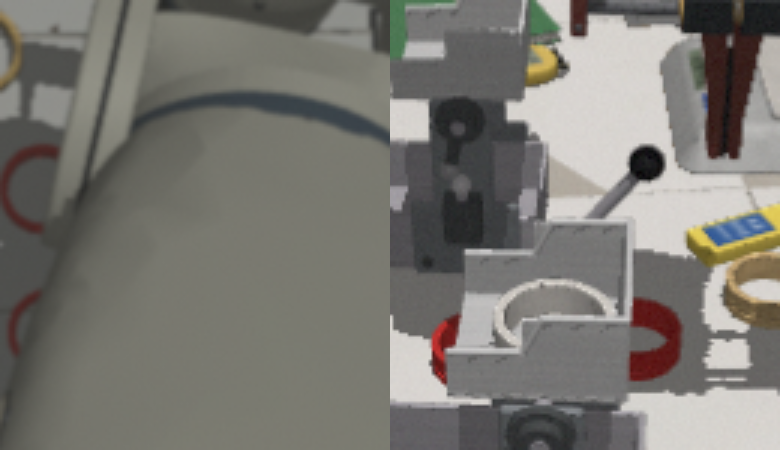

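The fingers stand about 20 mm behind the knob on its +x side: knob at (648,163) and finger tips at (725,155) in the right crop. Next I push.

Call:
play_rows(
  steps=[
    {"hand": 0, "tx": 0, "ty": -10, "tz": 0, "twist": 0},
    {"hand": 0, "tx": 0, "ty": -18, "tz": 0, "twist": 0},
    {"hand": 0, "tx": 0, "ty": -26, "tz": 0, "twist": 0},
    {"hand": 0, "tx": 0, "ty": -34, "tz": 0, "twist": 0},
    {"hand": 0, "tx": 0, "ty": -42, "tz": 0, "twist": 0},
  ],
)

```text
time: 4.5
tcp_pos: [0.5683, -0.1323, 0.1881]
eef_rot: [2.37, 2.061, 0.001]
force: [-0.6, 0.2, -0.2]
opening: 0.0005
gripper_force: 0.0
```

Call:
play_rows(
  steps=[
    {"hand": 0, "tx": 0, "ty": -9, "tz": 0, "twist": 0},
    {"hand": 0, "tx": 0, "ty": -18, "tz": 0, "twist": 0},
    {"hand": 0, "tx": 0, "ty": -27, "tz": 0, "twist": 0},
    {"hand": 0, "tx": 0, "ty": -36, "tz": 0, "twist": 0},
    {"hand": 0, "tx": 0, "ty": -45, "tz": 0, "twist": 0},
  ],
)

```text
time: 5.0
tcp_pos: [0.5235, -0.126, 0.1873]
eef_rot: [-2.37, -2.062, 0.0]
force: [0.4, 0.4, 1.2]
opening: 0.0
gripper_force: 0.0
```

Run:
```python
from h import *
b,_=bench.capture("side")
cv2.imwrite("pics/n2.png",cv2.resize(b[120:320,220:420],None,fx=3,fy=3))
```

```text
(no output)
```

View pics/n2.png

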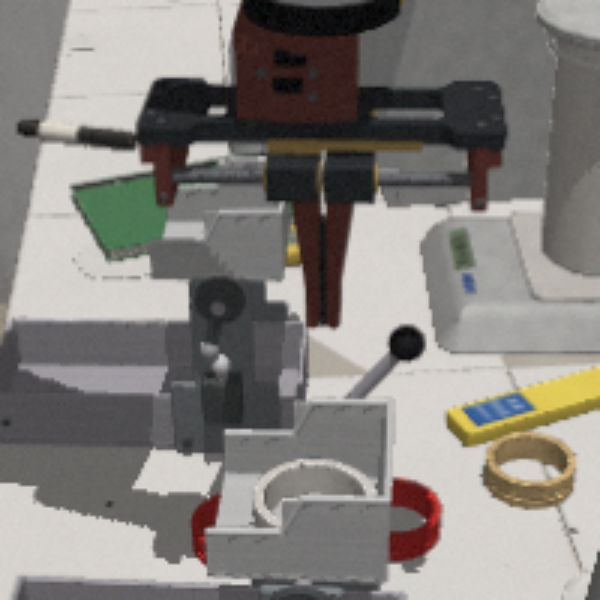

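Run:
```python
from h import *
def ray(c,u,v):
    o=cm(c)["origin"]; return o,(world(c,u,v,depth=1.)-o)
def tri(a,b):
    (o1,d1),(o2,d2)=a,b; t=np.linalg.lstsq(np.c_[d1,-d2],o2-o1,rcond=None)[0]
    p,q=o1+t[0]*d1,o2+t[1]*d2; return (p+q)/2,np.linalg.norm(p-q)
print("knob tri",tri(ray("side",355.7,234),ray("top",369.25,200.5)))
def proj(c,P):
    m=cm(c); Rm=R.from_rotvec(m["attitude"]).inv(); s=Rm.apply(np.array(P)-m["origin"]); x,y=s[:2]/s[2]; k=1+m["k1"]*(x*x+y*y)
    return m["fx"]*x*k+m["cx"],m["fy"]*y*k+m["cy"]
print("tcp in side",proj("side",[.5235,-.126,.187]),"seen 327.3,228.3")
print("knob hyp in side",proj("side",[.5677,-.1337,.194]))
D=np.load("side_d.npy");print(D[230:239,351:360].round(3))
d=np.median(D[232:237,354:358]);print(world("side",355.7,234,depth=d))
for n in [(.5677,-.1337,.194)]:print(proj("top",n))
```

```text
knob tri (array([ 0.56822908, -0.13378414,  0.193586  ]), np.float64(0.0009534439626437726))
tcp in side (np.float64(327.4743689219902), np.float64(236.27761349617205)) seen 327.3,228.3
knob hyp in side (np.float64(355.0866488172202), np.float64(233.82597480046115))
[[0.752 0.75  0.751 0.748 0.749 0.747 0.748 0.748 0.75 ]
 [0.752 0.75  0.748 0.747 0.746 0.746 0.747 0.75  0.75 ]
 [0.752 0.751 0.747 0.748 0.746 0.747 0.747 0.748 0.749]
 [0.749 0.749 0.747 0.746 0.746 0.746 0.747 0.744 0.748]
 [0.749 0.747 0.745 0.745 0.746 0.746 0.747 0.747 0.746]
 [0.749 0.747 0.75  0.745 0.749 0.748 0.746 0.747 0.747]
 [0.749 0.751 0.749 0.747 0.746 0.748 0.747 0.749 0.749]
 [0.75  0.754 0.75  0.751 0.749 0.747 0.748 0.75  0.749]
 [0.755 0.752 0.751 0.749 0.75  0.75  0.748 0.75  0.751]]
[ 0.56772103 -0.13975958  0.19747064]
(np.float64(369.2486128724665), np.float64(200.48232245267803))
```

Run:
```python
from h import *
b,D=bench.capture("side")
for (x,y) in [(322,318),(314,300),(332,300),(318,270),(335,270),(318,225)]:
    u,v=220+x/3,120+y/3
    print((round(u),round(v)),world("side",u,v,depth=D[int(round(v)),int(round(u))]).round(4))
s=bench.r.state();print(s["tcp_pos"],s["q"].round(3))
```

```text
(327, 226) [ 0.5224 -0.1354  0.2124]
(325, 220) [ 0.5184 -0.1335  0.2226]
(331, 220) [ 0.5276 -0.1371  0.2242]
(326, 210) [ 0.5206 -0.1326  0.2401]
(332, 210) [ 0.529  -0.138   0.2427]
(326, 195) [ 0.5208 -0.131   0.2656]
[ 0.52300928 -0.12587334  0.18728697] [-0.258  0.313  1.833 -0.     0.996 -0.119]
```

The fingers passed just over the knob, because the seen tips are about 20 mm higher than the reported TCP. I'll go back and come in 22 mm lower.

Call:
play_rows(
  steps=[
    {"hand": 0, "tx": 0, "ty": 0, "tz": -15, "twist": 0},
    {"hand": 0, "tx": 0, "ty": 22, "tz": -15, "twist": 0},
    {"hand": 0, "tx": 0, "ty": 50, "tz": -15, "twist": 0},
    {"hand": 0, "tx": 0, "ty": 75, "tz": -15, "twist": 0},
    {"hand": 0, "tx": 0, "ty": 87, "tz": -15, "twist": 0},
  ],
)

```text
time: 5.6
tcp_pos: [0.6125, -0.1384, 0.2024]
eef_rot: [2.369, 2.062, 0.001]
force: [-0.1, 0.2, 0.0]
opening: 0.0003
gripper_force: 0.0
```

Call:
play_rows(
  steps=[
    {"hand": 0, "tx": 0, "ty": 0, "tz": 0, "twist": 0},
    {"hand": 0, "tx": 0, "ty": 0, "tz": 10, "twist": 0},
    {"hand": 0, "tx": 0, "ty": 0, "tz": 22, "twist": 0},
    {"hand": 0, "tx": 0, "ty": 0, "tz": 37, "twist": 0},
    {"hand": 0, "tx": 0, "ty": 0, "tz": 37, "twist": 0},
  ],
)

```text
time: 6.1
tcp_pos: [0.608, -0.1376, 0.1623]
eef_rot: [-2.367, -2.059, 0.005]
force: [-0.9, 0.0, 0.7]
opening: 0.0001
gripper_force: 0.0
```

Call:
play_rows(
  steps=[
    {"hand": 0, "tx": 0, "ty": -10, "tz": 0, "twist": 0},
    {"hand": 0, "tx": 0, "ty": -18, "tz": 0, "twist": 0},
    {"hand": 0, "tx": 0, "ty": -26, "tz": 0, "twist": 0},
    {"hand": 0, "tx": 0, "ty": -32, "tz": 0, "twist": 0},
    {"hand": 0, "tx": 0, "ty": -38, "tz": 0, "twist": 0},
  ],
)

```text
time: 6.6
tcp_pos: [0.5808, -0.1339, 0.1705]
eef_rot: [2.359, 2.051, 0.02]
force: [19.1, 0.6, 16.1]
opening: 0.0004
gripper_force: 9.7
```

Call:
play_rows(
  steps=[
    {"hand": 0, "tx": 0, "ty": -7, "tz": 2, "twist": 0},
    {"hand": 0, "tx": 0, "ty": -14, "tz": 2, "twist": 0},
    {"hand": 0, "tx": 0, "ty": -21, "tz": 2, "twist": 0},
    {"hand": 0, "tx": 0, "ty": -28, "tz": 2, "twist": 0},
    {"hand": 0, "tx": 0, "ty": -35, "tz": 2, "twist": 0},
  ],
)

```text
time: 7.1
tcp_pos: [0.5409, -0.1286, 0.1659]
eef_rot: [2.365, 2.058, 0.008]
force: [5.3, -0.8, 4.3]
opening: 0.0006
gripper_force: 2.8
```

Run:
```python
from h import *
b,_=bench.capture("side")
cv2.imwrite("pics/n3.png",cv2.resize(b[120:320,220:420],None,fx=3,fy=3))
```

```text
(no output)
```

View pics/n3.png

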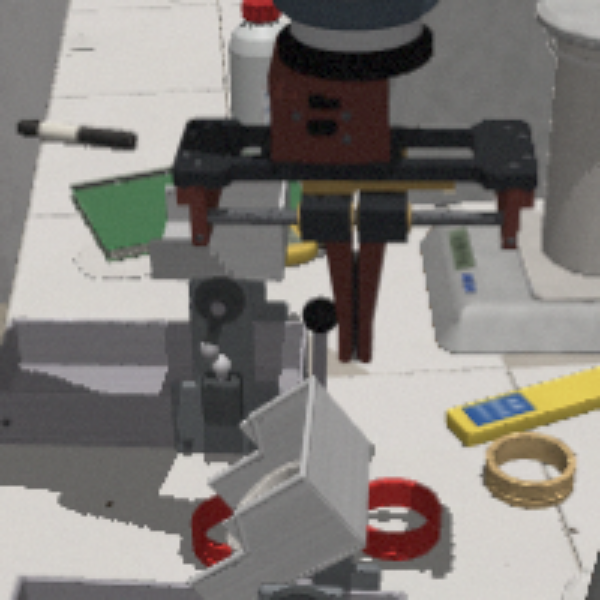

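The lever is upright, with the knob at (320,315) against the finger face, so the bucket is past the catch. I'll push on to about 1.25 rad and hold.

Call:
play_rows(
  steps=[
    {"hand": 0, "tx": 0, "ty": -8, "tz": 0, "twist": 0},
    {"hand": 0, "tx": 0, "ty": -16, "tz": 0, "twist": 0},
    {"hand": 0, "tx": 0, "ty": -24, "tz": 0, "twist": 0},
    {"hand": 0, "tx": 0, "ty": -32, "tz": 0, "twist": 0},
    {"hand": 0, "tx": 0, "ty": -38, "tz": 0, "twist": 0},
  ],
)

```text
time: 7.65
tcp_pos: [0.5023, -0.1232, 0.1643]
eef_rot: [2.367, 2.059, 0.005]
force: [8.1, -0.9, -3.3]
opening: 0.0005
gripper_force: 3.5
```

Call:
play_rows(
  steps=[
    {"hand": 0, "tx": 0, "ty": -3, "tz": 0, "twist": 0},
    {"hand": 0, "tx": 0, "ty": -6, "tz": 0, "twist": 0},
    {"hand": 0, "tx": 0, "ty": -6, "tz": 0, "twist": 0},
    {"hand": 0, "tx": 0, "ty": -6, "tz": 0, "twist": 0},
    {"hand": 0, "tx": 0, "ty": -6, "tz": 0, "twist": 0},
  ],
)

```text
time: 8.15
tcp_pos: [0.4966, -0.1224, 0.1643]
eef_rot: [2.367, 2.059, 0.005]
force: [8.0, -1.2, -2.1]
opening: 0.0008
gripper_force: 3.4
```

Run:
```python
from h import *
b,_=bench.capture("side")
cv2.imwrite("pics/n4.png",cv2.resize(b[180:400,200:400],None,fx=2.5,fy=2.5))
```

```text
(no output)
```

View pics/n4.png

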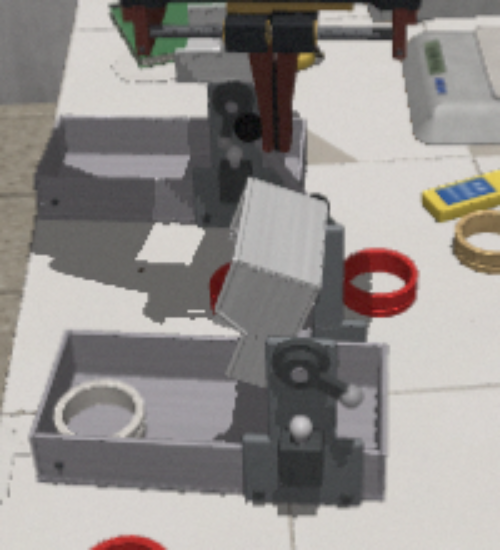

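The ring lies in the tray at about (98,412). Next I bring the lever back gently, then clear it.

Call:
play_rows(
  steps=[
    {"hand": 0, "tx": 0, "ty": 12, "tz": 0, "twist": 0},
    {"hand": 0, "tx": 0, "ty": 24, "tz": 0, "twist": 0},
    {"hand": 0, "tx": 0, "ty": 36, "tz": 0, "twist": 0},
    {"hand": 0, "tx": 0, "ty": 48, "tz": 0, "twist": 0},
    {"hand": 0, "tx": 0, "ty": 60, "tz": 0, "twist": 0},
  ],
)

```text
time: 8.7
tcp_pos: [0.5546, -0.1303, 0.1627]
eef_rot: [-2.369, -2.061, 0.001]
force: [2.7, -0.8, -1.8]
opening: 0.0007
gripper_force: 1.3
```

Call:
play_rows(
  steps=[
    {"hand": 0, "tx": 0, "ty": 12, "tz": 0, "twist": 0},
    {"hand": 0, "tx": 0, "ty": 24, "tz": 0, "twist": 0},
    {"hand": 0, "tx": 0, "ty": 36, "tz": 0, "twist": 0},
    {"hand": 0, "tx": 0, "ty": 48, "tz": 0, "twist": 0},
    {"hand": 0, "tx": 0, "ty": 60, "tz": 0, "twist": 0},
  ],
)

```text
time: 9.2
tcp_pos: [0.614, -0.1386, 0.1632]
eef_rot: [-2.37, -2.062, 0.001]
force: [-0.4, 0.5, -0.6]
opening: 0.0005
gripper_force: 0.0
```

Call:
play_rows(
  steps=[
    {"hand": 0, "tx": 0, "ty": 3, "tz": -20, "twist": 0},
    {"hand": 0, "tx": 0, "ty": 3, "tz": -55, "twist": 0},
    {"hand": 0, "tx": 0, "ty": 3, "tz": -90, "twist": 0},
    {"hand": 0, "tx": 0, "ty": 3, "tz": -110, "twist": 0},
    {"hand": 0, "tx": 0, "ty": 3, "tz": -110, "twist": 0},
  ],
)

```text
time: 9.7
tcp_pos: [0.6185, -0.1394, 0.277]
eef_rot: [2.366, 2.059, 0.005]
force: [0.0, 0.2, 0.4]
opening: 0.0007
gripper_force: 0.0
```

Run:
```python
from h import *
b,_=bench.capture("side")
cv2.imwrite("pics/n5.png",cv2.resize(b[140:400,200:400],None,fx=2.2,fy=2.2))
```

```text
(no output)
```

View pics/n5.png

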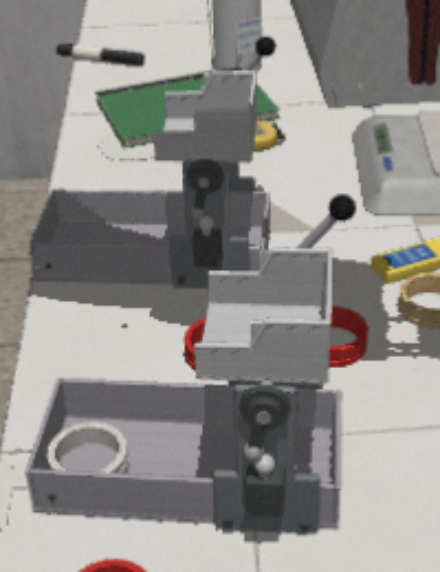

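The ring is in the tray at (88,452). The knob is at full-picture (355.5,234), the same as before the push, so the bucket is home. The cap bucket is undisturbed.

```bash
python3 -c "
from bench import ticket
print(ticket.hand_in())"
```

```text
the job is handed in; nothing more can be done
None
```

The job is handed in with no verdict shown: the final picture has the cutting ring in its own tray, its bucket back home and the cap's bucket still home, after a first push that passed over the knob and moved nothing.

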